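Shift the jar mill into third

ROBOT

A 6-joint arm with a two-finger parallel gripper is mounted at the origin on the work surface. World frame = base frame: x ahead of the robot, y to its left, z up, the work surface at z = 0. Lengths are in m, angles in rad, forces in N, time in s.
With the tool pointing down it reaches from about 0.35 to 0.975 m from the base axis. Payload 4.9 kg.
Tool frame: the origin (TCP) lies on the centre line of the jaws, within the pads' length; the fingertips stand 11 mm ahead of it and the grasp point (between the pads) lies 8 mm behind it (manip.finger_overhang is the distance from the TCP to the fingertips, in m); y points along the fingers, z is the direction in which the jaws open and shut, and the axes are right-handed (so a half turn about y gives the same grasp; the last joint's range is limited). The gripper opens to 85 mm and grips with 20 to 120 N. Pads are 22 mm wide; open, the fingers measure 114 mm over their backs; the gripper's body (76 mm by 85 mm) begins 54 mm behind the grasp point. The pads swing forward as they close: fully open they stand 13 mm farther back than shut.
Start: joints at [1.003, 0.053, 1.613, -0, 1.476, -0.119], TCP at [0.271, 0.563, 0.242] pointing down, gripper open.
Joint ranges: [-3.01, 3.01], [-1.01, 2.22], [0.06, 2.58], [-1.02, 4.17], [0.09, 2.62], [-3.14, 3.14]. Speed limits (rad/s): [2.57, 2.57, 3.14, 3.14, 3.14, 3.14].

INTERFACE

Orientations are given as a unit quaternion [w, x, y, z].
In Python, from plant import readout, cams, workorder, manip gives the robot as it stands.
- The arm moves only by the tool play_rows, never from a script. Its arguments are lists of equal length, an entry for each row: "slide": the shift along the tool's x, y, z in cm, a list of three; "yaw": the turn about the tool's y in degrees; "grip": the closure, from -1 (fully open) to 1 (shut), so that 0 is half open. In form: {"slide": [[x, y, z], ...], "yaw": [yaw, ...], "grip": [grip, ...]}. A call has 1 to 12 rows; each row shifts and turns the commanded pose from where the row before left it, along the tool's axes as they then stand; what a row does not reach is not made up. A row lasts 1/10 s, in which the tool goes at most 50 mm and 8.59 degrees, less where a joint would pass 70% of its speed; a pose out of reach is approached as far as the arm can. A call with a gripper value outside its range is refused whole. The fingers move at their own pace and stop on an object; the grip force is fixed at half the most. Time passes only in rows, so rows that do not move let the fingers close. It gives the time, the measured TCP pose, the force and the opening at its end, in the units of the state.
- readout.state(): the state, without advancing time (a new reading comes with each control period).
- cams.grab_frame(name): name is "side" or "top"; returns a dict with "image" (420x560x3 uint8, red, green, blue), "mtx" (3x3 intrinsics, pixels), "dist" ([k1, k2, p1, p2, k3] as OpenCV has them; the pictures are not rectified), "R" (3x3) and "t" (3): a world point X has camera coordinates R X + t. Camera axes: x right, y down, z forward; pixel columns grow to the right and rows downward; lengths in m; the calibration is good to about 2 mm. A picture is of the moment at which its call begins. There is no depth.
- workorder.job_done(): hands the job in, once; it reports no verdict.
The state is a dict: "time": time; "joint_pos": joint angles; "joint_vel": joint speeds; "joint_efforts": joint torques, N m; "tool_pos": TCP position; "tool_rot": TCP orientation; "contact_force": force on the tool from outside, world axes, zero at the start; "ft_torque": the same for the moment, N m; "gripper_width": opening from 0.0 (shut) to 1.0 (fully open).
Only numpy, scipy, OpenCV 4.12 (cv2) and the standard library are available. Lean on these libraries where they do the work, as an engineer would, in place of code of your own. Each camera call takes 0.05 s, during which the arm holds its last target.

TASK

Put the stopped jar mill into third gear: push the ball knob of its gear lever with the fingertips or the outside of the fingers, never taking it between them, out of the left-hand leg of the H-shaped gate into line with the middle slot, across that slot to the right, then forward (away from the robot) fully home into the third slot, the far right one, without dipping into the near right slot. Push gently, leave the jar on the rollers and everything standing about where it is, and finish with the hand clear.

Things in the scene. Friction and masses are not known exactly. Their poses are not given: they have to be found in the camera images.
- mill: Grey bench-top roller jar mill, fixed: gear case with the lever at its right end, two black rollers to its left. Origin on the bench under the gate's centre; x forward (away from the robot at yaw 0), y left along the rollers, z up. Gear case: x -115 to 165 mm, y -105 to 105 mm, top at z 152 mm.
- gate (a point): Centre of the steel gate plate's top (z 164 mm), axes as the mill's. Plate 116 x 100 mm, 6 mm thick, cut with an H: two legs along x, centred at y +24 mm (left: first slot far, second near) and y -24 mm (right: third far, fourth near), joined by a cross slot along y at x 0. Slots 17 mm wide; legs run from x -37 to +37 mm; corners at the cross slot are rounded by 6 mm.
- third_slot (a point): Closed far end of the third slot (far right), on its centre line, at the top of the gate plate; gate frame x +37, y -24 mm.
- pivot (a point): The lever's pivot inside the gear case, 93 mm straight below point gate, axes as the mill's. With A = gear_across and F = gear_fore the knob's centre stands from here at x = 175 sin F, y = -175 sin A cos F, z = 175 cos A cos F mm.
- knob (a point): Centre of the black ball knob (34 mm diameter) on top of the 10 mm steel gear lever, 175 mm from the pivot; its z axis runs up along the lever: 246 mm above the bench when upright, about 232 mm at the slot ends. The lever starts anywhere along the left-hand leg, in a slot or between.
- gear_fore (a joint): Fore-and-aft lean F of the lever, rad: 0 in line with the cross slot, positive forward (away from the robot). The slot ends stop it at about +0.32 and -0.32. Friction holds it where it is left; about 3 to 4 N at the knob moves it.
- gear_across (a joint): Sideways lean A of the lever, rad, positive to the right: about -0.26 in the left-hand leg, +0.26 in the right-hand leg; the legs' outer sides stop it at about -0.30 and +0.30. It passes from leg to leg only with F near 0 (within about 0.03, 5 mm at the knob). Friction holds it where it is left; 3 to 4 N at the knob moves it.
- mill_jar: loose white porcelain grinding jar lying across the two rollers, 124 mm diameter, 160 mm long along its y axis, top about 223 mm above the bench; origin at its middle. Leave alone.
- vial: small glass sample vial with white cap standing on the far right corner of the gear case top, 28 mm diameter, 45 mm tall; origin at the centre of its underside. Leave alone.
- spanner: small steel spanner, 130 mm long, lying flat on the far part of the gear case top; origin near its middle. Leave alone.
- scoop: steel spoon-shaped scoop, 170 mm long, lying on the bench to the right of the gear case; origin near its middle. Leave alone.
- media_bowl: white bowl of porcelain grinding balls on the bench in front of the rollers, 112 mm across, 45 mm tall; origin at the centre of its underside. Leave alone.
- spare_jar: second porcelain grinding jar standing upright on the bench to the right, 104 mm diameter, 126 mm tall; origin at the centre of its underside. Leave alone.
- reagent: amber reagent bottle, 72 mm diameter, 160 mm tall, standing on the bench to the right; origin at the centre of its underside. Leave alone.
- beaker: clear glass beaker, 76 mm diameter, 95 mm tall, standing on the bench to the right; origin at the centre of its underside. Leave alone.

How it is judged:
On the way:
1. the lever is across in the middle of the right-hand leg (value of joint gear_across above 0.2 rad and value of joint gear_fore between -0.12 and 0.12 rad).
At the end, for the whole second after the job is handed in: The lever rests in the third slot (far right), leaned forward at least 0.27 of its 0.32 rad (within about 5 mm of the slot's end at the gate plate), at rest; every loose thing lies within 20 mm of where it was (value of joint gear_fore between 0.27 and 0.35 rad and value of joint gear_across between 0.2 and 0.33 rad and velocity of joint gear_fore between -0.02 and 0.02 rad/s and distance of each of mill_jar, vial, spanner, scoop, media_bowl, spare_jar, reagent, beaker from where it was at the start of the episode below 0.02 m); the robot touches nothing.
It fails at once if the knob or the lever is taken between the fingers (x of the grasp point in the frame of knob between -0.008 and 0.008 m and y of the grasp point in the frame of knob between -0.008 and 0.008 m and z of the grasp point in the frame of knob between -0.085 and 0.016 m).
It fails at once if the lever is pushed into the fourth (near right) slot (value of joint gear_across above 0.18 rad and value of joint gear_fore below -0.13 rad).
It fails at once if the lever is forced or squeezed with more than 30 N (contact force between the fingers and gear_fore above 30 N).
It fails at once if a bystander is pushed away, tipped, lifted or carried (moved over 20 mm) (distance of any of mill_jar, vial, spanner, scoop, media_bowl, spare_jar, reagent, beaker from where it was at the start of the episode above 0.02 m).
It also fails if it takes over 61 s, if anything falls off the work surface, if the arm or the gripper's body presses on something with over 40 N, if the wrist force passes 120 N, or if a joint passes its speed limit or range.

## Working session

There is one attempt and no reset: what is moved stays moved. The work goes in short steps, Python scripts to look and compute and a tool call to move; the robot and the scene stay as the last step left them, time stands still between calls to the robot, and variables do not carry over. Pictures are saved under pics/ and viewed, and the job is handed in when it is done.

Besides the shell and the picture viewer there is one more tool, called after ">>>" as name(argument=value, ...), one argument or row to a line, values as JSON. play_rows: Moves the arm, as the interface text tells. Its arguments: {"type":"object","properties":{"slide":{"type":"array","items":{"type":"array","items":{"type":"number"}}},"yaw":{"type":"array","items":{"type":"number"}},"grip":{"type":"array","items":{"type":"number"}}},"required":["slide","yaw","grip"]}

```bash
mkdir -p pics; ls; python3 - <<'E'
from plant import readout, cams, workorder, manip
import cv2,json,numpy as np
s=readout.state(); print({k:np.round(v,3).tolist() for k,v in s.items()}); print([a for a in dir(manip) if a[0]!='_'],manip.finger_overhang)
for n in("side","top"):
    f=cams.grab_frame(n); cv2.imwrite(f"pics/{n}0.png",f["image"][:,:,::-1]); np.savez(f"pics/{n}0.npz",**f)
    print(n,f["mtx"],f["dist"],f["R"],f["t"], -f["R"].T@f["t"])
E
```

```text
pics
{'time': 0.0, 'joint_pos': [1.003, 0.053, 1.614, -0.0, 1.476, -0.119], 'joint_vel': [0.0, -0.001, -0.001, 0.0, 0.001, 0.0], 'joint_efforts': [0.001, -39.367, -37.018, -0.0, 0.007, 0.0], 'tool_pos': [0.271, 0.563, 0.241], 'tool_rot': [-0.689, 0.69, -0.158, 0.157], 'contact_force': [0.312, 0.018, 0.206], 'ft_torque': [0.034, 0.037, 0.066], 'gripper_width': 1.001}
['IKError', 'finger_overhang'] 0.011
side [[490.92500094   0.         282.6236924 ]
 [  0.         490.92500094 213.12393926]
 [  0.           0.           1.        ]] [-0.00556616  0.          0.          0.          0.        ] [[ 0.90528436 -0.42472688  0.00820438]
 [-0.30753726 -0.6685793  -0.6770691 ]
 [ 0.29305473  0.61041691 -0.73587372]] [-0.47383454  0.25661265  1.27815557] [ 0.13330342 -0.80989213  1.1181931 ]
top [[456.00667087   0.         279.98811297]
 [  0.         456.00667087 207.31407529]
 [  0.           0.           1.        ]] [-0.08328558  0.          0.          0.          0.        ] [[ 0.00930616 -0.99983137  0.01583129]
 [-0.99245476 -0.01117085 -0.12210146]
 [ 0.12225772 -0.01457554 -0.99239136]] [-0.05011799  0.54715421  1.24908411] [ 0.39078202 -0.02579129  1.30718204]
```

View pics/side0.png

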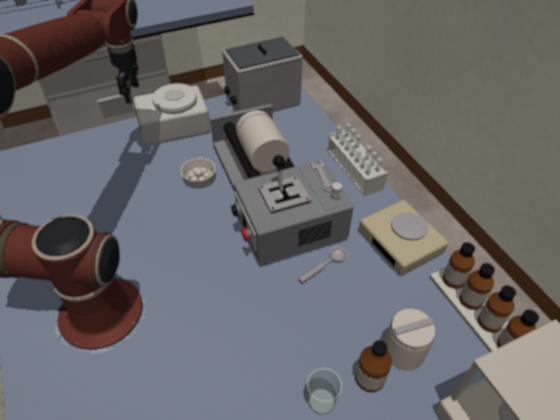

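View pics/top0.png

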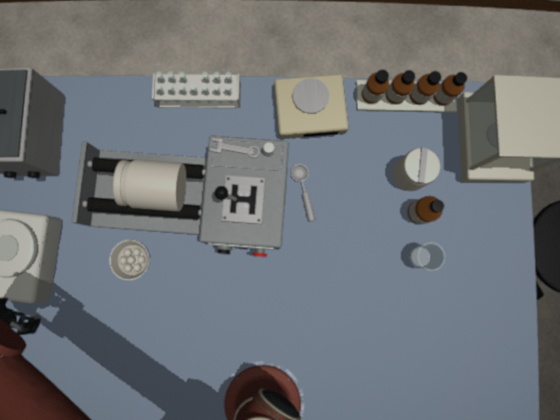

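The side view shows the knob at about (279,161) and the gate at about (285,192). The top view shows the knob at about (221,194), the plate at about (243,200), the jar at (150,185) and the vial at (268,149). I'll enlarge both.

```bash
cat > h.py <<'E'
import numpy as np,cv2
def und(f,p):
    return cv2.undistortPoints(np.array(p,float).reshape(-1,1,2),f["mtx"],f["dist"]).reshape(-1,2)
def ray(f,p):
    u=und(f,p); d=np.c_[u,np.ones(len(u))]@f["R"]; o=-f["R"].T@f["t"]; return o,d/np.linalg.norm(d,axis=1)[:,None]
def plane(f,p,z):
    o,d=ray(f,p); return o+d*((z-o[2])/d[:,2])[:,None]
def tri(f1,p1,f2,p2):
    o1,d1=ray(f1,p1);o2,d2=ray(f2,p2);d1=d1[0];d2=d2[0]
    s=np.linalg.lstsq(np.c_[d1,-d2],o2-o1,rcond=None)[0]
    a=o1+s[0]*d1;b=o2+s[1]*d2; return (a+b)/2,np.linalg.norm(a-b)
def proj(f,X):
    return cv2.projectPoints(np.array(X,float).reshape(-1,3),cv2.Rodrigues(f["R"])[0],f["t"],f["mtx"],f["dist"])[0].reshape(-1,2)
E
python3 - <<'E'
import cv2,numpy as np
a=cv2.imread("pics/top0.png")[125:265,195:315]; b=cv2.imread("pics/side0.png")[145:265,225:360]
cv2.imwrite("pics/topz.png",cv2.resize(a,None,fx=4,fy=4,interpolation=cv2.INTER_CUBIC)); cv2.imwrite("pics/sidez.png",cv2.resize(b,None,fx=4,fy=4,interpolation=cv2.INTER_CUBIC))
E
```

```text
(no output)
```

View pics/topz.png

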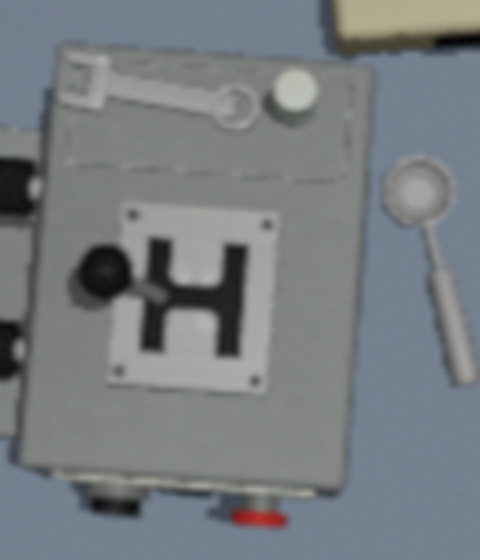

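View pics/sidez.png

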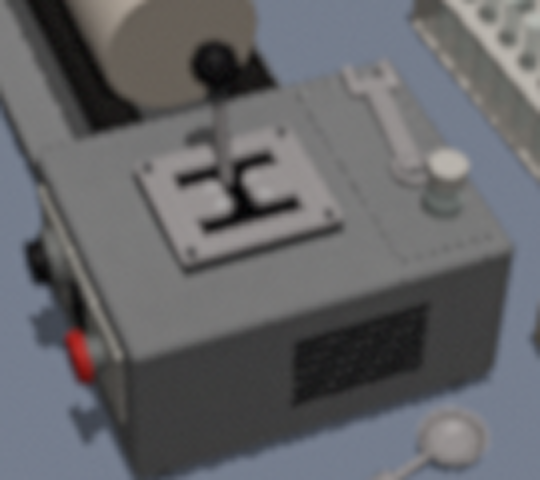

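The top view shows the knob at about (221,193), with the lever entering the left leg slightly far of the cross slot. Plate corners in the top view are near (226,176), (265,178), (262,223) and (222,220). Next I'll measure them.

```bash
python3 - <<'E'
from h import *
T=dict(np.load("pics/top0.npz"));S=dict(np.load("pics/side0.npz"))
def hsv(f): return cv2.cvtColor(f["image"],cv2.COLOR_RGB2HSV)
def blobs(m,x0,y0,x1,y1):
    M=np.zeros_like(m);M[y0:y1,x0:x1]=m[y0:y1,x0:x1]
    c,_=cv2.findContours(M,cv2.RETR_EXTERNAL,cv2.CHAIN_APPROX_NONE); return sorted(c,key=cv2.contourArea,reverse=True)
for n,f,b,kb in(("top",T,(218,172,270,226),(208,182,236,206)),("side",S,(255,172,315,215),(270,152,292,172))):
    g=cv2.cvtColor(f["image"],cv2.COLOR_RGB2GRAY)
    print(n,g[185 if n=="top" else 192,b[0]:b[2]])
    for th in (130,140,150,160):
        c=blobs((g>th).astype(np.uint8),*b)
        if not c: continue
        p=cv2.convexHull(c[0])
        r=cv2.approxPolyDP(p,4,True).reshape(-1,2)
        P=plane(f,r,.164); print(th,cv2.contourArea(p),r.tolist(),np.round(P,3)[:,:2].tolist())
        rr=cv2.boxPoints(cv2.minAreaRect(p)); P=plane(f,rr,.164);print('  box',rr.tolist(),P.mean(0).round(4),np.linalg.norm(P-np.roll(P,1,0),axis=1).round(4),(P[1]-P[0]).round(4))
    for th in (35,50):
        c=blobs((g<th).astype(np.uint8),*kb)[0]; print('knob',th,cv2.minEnclosingCircle(c),cv2.contourArea(c),cv2.boundingRect(c))
E
```

```text
top [117 114 111 112 110 113 125 145 158 158 158 159 157 134  86  46  45  55
  62  85 130 157 163 161 162 161 163 162 163 162 163 160 149 133 128 131
 138 144 147 155 161 163 163 164 162 154 139 129 130 131 130 130]
130 2145.0 [[225, 175], [265, 177], [268, 224], [221, 219]] [[0.613, 0.098], [0.609, -0.004], [0.489, -0.013], [0.5, 0.106]]
  box [[219.96339416503906, 220.3292694091797], [225.2682647705078, 172.5853729248047], [274.0, 178.00001525878906], [268.69512939453125, 225.74391174316406]] [0.5519 0.0412 0.164 ] [0.1234 0.1228 0.125  0.1226] [ 0.1223 -0.0104  0.    ]
140 1792.5 [[226, 176], [264, 178], [261, 222], [222, 219]] [[0.61, 0.096], [0.606, -0.001], [0.494, 0.005], [0.5, 0.103]]
  box [[221.0965576171875, 219.84140014648438], [224.89654541015625, 174.24139404296875], [265.03448486328125, 177.58621215820312], [261.2344970703125, 223.18621826171875]] [0.5529 0.0511 0.164 ] [0.1014 0.1169 0.1027 0.1168] [ 0.1168 -0.0067  0.    ]
150 1667.5 [[230, 176], [263, 178], [260, 222], [223, 215]] [[0.611, 0.085], [0.606, 0.001], [0.494, 0.007], [0.51, 0.101]]
  box [[222.0176086425
[... 1764 characters left out ...]
947 0.1239 0.098  0.1177] [ 0.1238 -0.0048 -0.    ]
150 15.0 [[277, 191], [280, 196]] [[0.534, 0.063], [0.534, 0.042]]
  box [[275.2400207519531, 192.31997680664062], [277.6400451660156, 190.51998901367188], [281.1200256347656, 195.16000366210938], [278.7200012207031, 196.95999145507812]] [0.5329 0.0521 0.164 ] [0.0202 0.0096 0.0203 0.0095] [0.0089 0.0036 0.    ]
160 0.0 [[280, 196]] [[0.534, 0.042]]
  box [[280.0, 196.0], [280.0, 196.0], [280.0, 195.0], [280.0, 195.0]] [0.5346 0.0438 0.164 ] [0.0038 0.     0.0038 0.    ] [0. 0. 0.]
knob 35 ((282.0, 163.0), 9.219644546508789) 127.0 (273, 156, 19, 13)
knob 50 ((282.0813903808594, 162.2906951904297), 9.659320831298828) 158.5 (273, 156, 19, 14)
```

```bash
cat >> h.py <<'E'
G=np.array([.5525,.051,.164]);YAW=-.056
c,s=np.cos(YAW),np.sin(YAW);RM=np.array([[c,-s,0],[s,c,0],[0,0,1]])
PV=G-[0,0,.093]
def w2g(P): return (np.asarray(P)-G)@RM
def g2w(P): return np.asarray(P)@RM.T+G
def knob(A,F): return PV+RM@(.175*np.array([np.sin(F),-np.sin(A)*np.cos(F),np.cos(A)*np.cos(F)]))
E
python3 - <<'E'
from h import *
T=dict(np.load("pics/top0.npz"));S=dict(np.load("pics/side0.npz"))
K,e=tri(T,(220.8,192.8),S,(279,161)); print(K,e); d=(K-PV)@RM; print(d,np.linalg.norm(d),'F',np.arcsin(d[0]/.175),'A',np.arctan2(-d[1],d[2]))
print(plane(T,[[220.8,192.8]],.24))
for F in(0,.05,.1,.15,.2): print(F,knob(-.26,F),proj(T,knob(-.26,F)),proj(S,knob(-.26,F)))
print(proj(T,g2w([[0,0,0],[.058,.05,0],[-.058,-.05,0],[.037,-.024,0]])),proj(S,g2w([[0,0,0],[.058,.05,0],[-.058,-.05,0],[.037,-.024,0]])))
o=dict(jar=[(150,186,.16)],vial=[(268,149,.195)])
print(w2g(plane(T,[[268,148]],.197)),w2g(plane(T,[[215,146],[255,153]],.155)),w2g(plane(T,[[185,187],[187,165],[180,210],[115,183]],.19)))
E
```

```text
[0.55634499 0.09914088 0.23650609] 0.0011121521654326814
[0.00114449 0.04828062 0.16550609] 0.17240821726129701 F 0.006539969453166529 A -0.28383872479186373
[[0.55527663 0.09891168 0.24      ]]
0 [0.55501807 0.09591857 0.24011825] [[222.0553716  192.91419635]] [[278.85492217 160.87394272]]
0.05 [0.56374757 0.0953729  0.23990689] [[222.38945713 189.28763896]] [[281.87465582 160.1614755 ]]
0.1 [0.57244895 0.09471631 0.23927336] [[222.78904605 185.71245989]] [[284.88987617 159.59736261]]
0.15 [0.58110048 0.09395046 0.23821923] [[223.25233665 182.20149784]] [[287.89152257 159.18242868]]
0.2 [0.58968051 0.09307725 0.23674714] [[223.77723385 178.76715078]] [[290.87068721 158.91696221]]
[[243.08572323 198.70955026]
 [225.2430183  174.91525794]
 [261.19020645 222.82342486]
 [253.6095258  184.95087074]] [[284.81181661 191.88121365]
 [297.08692256 175.05667595]
 [271.66500925 209.90093043]
 [300.61841631 194.15192538]]
[[ 0.12712459 -0.0547573   0.033     ]] [[ 0.13392633  0.08382246 -0.009     ]
 [ 0.12233952 -0.0209742  -0.009     ]] [[ 0.0160342   0.14431755  0.026     ]
 [ 0.07188559  0.1444951   0.026     ]
 [-0.04208571  0.15143209  0.026     ]
 [ 0.01454595  0.32104622  0.026     ]]
```

```bash
cat >> h.py <<'E'
def axes(st):
    from scipy.spatial.transform import Rotation as R
    w,x,y,z=st["tool_rot"]; return R.from_quat([x,y,z,w]).as_matrix()
def tell():
    from plant import readout
    st=readout.state();M=axes(st);p=np.array(st["tool_pos"])
    print('t',round(st["time"],2),'tcp',p.round(4),'gate',w2g(p).round(4),'F',np.round(st["contact_force"],1),'w',round(st["gripper_width"],2),'q',np.round(st["joint_pos"],2).tolist())
    Mg=RM.T@M; print('axes in gate (cols)',Mg.round(3).tolist(),'ang of x',np.degrees(np.arctan2(Mg[1,0],Mg[0,0])).round(2))
    return p,M
def need(gp):
    p,M=tell(); print('slide cm',(100*M.T@(g2w(gp)-p)).round(2))
E
python3 -c "
from h import *
need([0,.10,.166])"
```

```text
t 0.1 tcp [0.2709 0.5626 0.2411] gate [-0.3098  0.4951  0.0771] F [-0.1  0.3  0.2] w 1.0 q [1.0, 0.05, 1.61, 0.0, 1.48, -0.12]
axes in gate (cols) [[0.924, -0.001, 0.383], [-0.383, -0.002, 0.924], [-0.0, -1.0, -0.002]] ang of x -22.5
slide cm [ 43.74  -8.85 -24.66]
```

>>> play_rows(
  slide=[
    [0,-3,0],
    [0,-3,0],
    [0,-3,0],
    [0,0,0],
  ],
  yaw=[-7.5,-7.5,-7.5,0],
  grip=[1,1,1,1],
)

```text
time: 0.5
tool_pos: [0.2721, 0.5645, 0.338]
tool_rot: [0.709, -0.704, 0.018, -0.021]
contact_force: [-0.5, 0.7, 0.5]
gripper_width: 0.328
```

```bash
python3 -c "
from h import *
need([0,.10,.166])"
```

```text
t 0.5 tcp [0.2721 0.5645 0.338 ] gate [-0.3087  0.497   0.174 ] F [-0.5  0.7  0.5] w 0.33 q [1.0, 0.01, 1.5, 0.0, 1.62, -0.51]
axes in gate (cols) [[1.0, 0.004, -0.001], [0.001, 0.008, 1.0], [0.004, -1.0, 0.008]] ang of x 0.05
slide cm [ 30.83   0.63 -39.74]
```

>>> play_rows(
  slide=[
    [2.5,0,-3.3],
    [2.5,0,-3.3],
    [2.5,0,-3.3],
    [2.5,0,-3.3],
    [2.5,0,-3.3],
    [2.5,0,-3.3],
    [2.5,0,-3.3],
    [2.5,0,-3.3],
    [2.5,0,-3.3],
    [2.5,0,-3.3],
    [2.5,0,-3.3],
    [2.5,0,-3.3],
  ],
  yaw=[0,0,0,0,0,0,0,0,0,0,0,0],
  grip=[1,1,1,1,1,1,1,1,1,1,1,1],
)

```text
time: 1.7
tool_pos: [0.5487, 0.1493, 0.3307]
tool_rot: [-0.707, 0.707, -0.021, 0.02]
contact_force: [1.4, 0.1, 0.3]
gripper_width: -0.0
```

>>> play_rows(
  slide=[
    [0,0,0],
    [0,0,0],
    [0,0,0],
  ],
  yaw=[0,0,0],
  grip=[1,1,1],
)

```text
time: 2.0
tool_pos: [0.5478, 0.1516, 0.3315]
tool_rot: [0.707, -0.707, 0.02, -0.019]
contact_force: [0.1, 0.1, -0.7]
gripper_width: -0.001
```

```bash
cat > look.py <<'E'
import sys
from h import *
from plant import cams
tag=sys.argv[1]; out=[]
for n,b in(("top",(175,130,315,260)),("side",(215,90,355,220))):
    f=cams.grab_frame(n); np.savez(f"pics/{n}{tag}.npz",**f)
    im=f["image"][b[1]:b[3],b[0]:b[2],::-1]; out.append(cv2.resize(im,(400,371),interpolation=cv2.INTER_CUBIC))
cv2.imwrite(f"pics/l{tag}.png",np.hstack(out))
print('top crop: px=175+u*.35,130+v*.35 ; side 215+(u-400)*.35,90+v*.35')
E
python3 look.py 1;  python3 -c "
from h import *
need([0,.10,.062])"
```

```text
top crop: px=175+u*.35,130+v*.35 ; side 215+(u-400)*.35,90+v*.35
t 2.1 tcp [0.5478 0.152  0.332 ] gate [-0.0103  0.1006  0.168 ] F [ 0.1  0.5 -0.1] w 0.0 q [0.14, -0.12, 1.63, 0.0, 1.63, -1.38]
axes in gate (cols) [[1.0, -0.0, -0.001], [0.001, 0.0, 1.0], [-0.0, -1.0, 0.0]] ang of x 0.08
slide cm [ 1.04 10.6  -0.06]
```

View pics/l1.png

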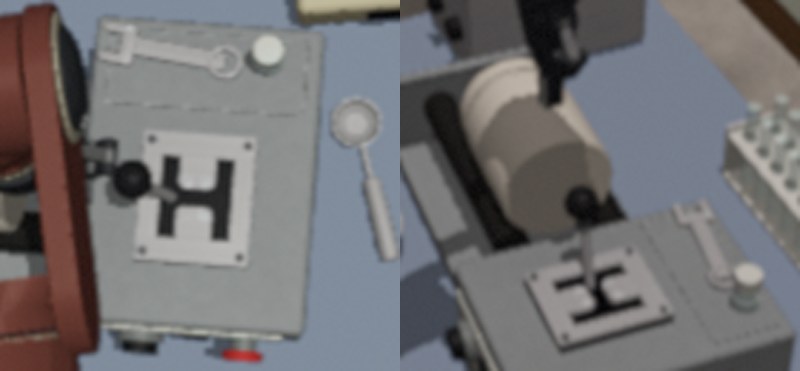

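The fingers are shut and stand to the left of the knob, at about (95,160) in the crop. The knob (130,180) and lever have not moved. I'll lower the hand beside the knob.

>>> play_rows(
  slide=[
    [1,2,0],
    [0,3,0],
    [0,3,0],
    [0,2.6,0],
    [0,0,0],
    [0,0,-0.5],
    [0,0,-0.5],
    [0,0,0],
  ],
  yaw=[0,0,0,0,0,0,0,0],
  grip=[1,1,1,1,1,1,1,1],
)

```text
time: 2.9
tool_pos: [0.559, 0.14, 0.2288]
tool_rot: [0.707, -0.707, 0.019, -0.021]
contact_force: [0.5, 0.3, 0.4]
gripper_width: 0.003
```

```bash
python3 look.py 2;  python3 -c "
from h import *
need([0,.08,.062])"
```

```text
top crop: px=175+u*.35,130+v*.35 ; side 215+(u-400)*.35,90+v*.35
t 3.0 tcp [0.5587 0.1402 0.2281] gate [0.0011 0.0894 0.0641] F [0.7 0.4 0.7] w -0.0 q [0.12, -0.06, 1.75, 0.0, 1.45, -1.4]
axes in gate (cols) [[1.0, 0.003, 0.001], [-0.001, 0.001, 1.0], [0.003, -1.0, 0.001]] ang of x -0.03
slide cm [-0.11  0.21 -0.94]
```

View pics/l2.png

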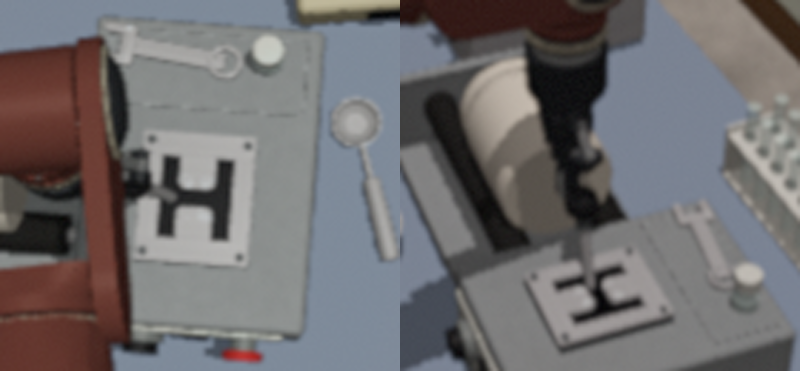

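The hand is down to the left of the knob with nothing moved. Now I'll push gently to the right and watch the force.

>>> play_rows(
  slide=[
    [0,0,-0.4],
    [0,0,-0.4],
    [0,0,-0.4],
    [0,0,-0.4],
    [0,0,0],
  ],
  yaw=[0,0,0,0,0],
  grip=[1,1,1,1,1],
)

```text
time: 3.5
tool_pos: [0.5575, 0.1246, 0.2275]
tool_rot: [0.707, -0.706, 0.019, -0.021]
contact_force: [1.0, 3.1, 2.2]
gripper_width: -0.002
```

```bash
python3 look.py 3;  python3 -c "
from h import *
need([0,.08,.062])"
```

```text
top crop: px=175+u*.35,130+v*.35 ; side 215+(u-400)*.35,90+v*.35
t 3.6 tcp [0.5573 0.1246 0.2269] gate [0.0007 0.0738 0.0629] F [0.3 4.  3.3] w 0.0 q [0.09, -0.07, 1.76, 0.0, 1.45, -1.43]
axes in gate (cols) [[1.0, 0.001, 0.0], [-0.0, 0.001, 1.0], [0.001, -1.0, 0.001]] ang of x -0.0
slide cm [-0.07  0.09  0.62]
```

View pics/l3.png

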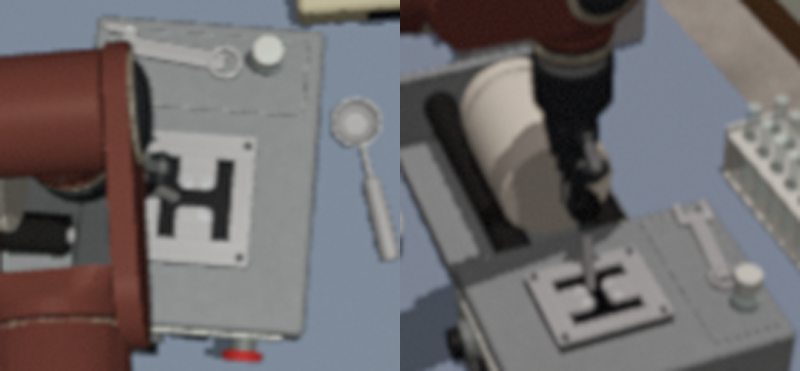

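The hand touches at about 4 N and the knob is starting to move. I'll continue.

>>> play_rows(
  slide=[
    [0,0,-0.4],
    [0,0,-0.4],
    [0,0,-0.4],
    [0,0,-0.4],
    [0,0,-0.4],
  ],
  yaw=[0,0,0,0,0],
  grip=[1,1,1,1,1],
)

```text
time: 4.1
tool_pos: [0.5566, 0.1044, 0.2279]
tool_rot: [0.707, -0.707, 0.019, -0.021]
contact_force: [0.1, 5.9, 9.1]
gripper_width: -0.001
```

```bash
python3 look.py 4;  python3 -c "
from h import *
need([0,.08,.062])"
```

```text
top crop: px=175+u*.35,130+v*.35 ; side 215+(u-400)*.35,90+v*.35
t 4.2 tcp [0.5566 0.1039 0.228 ] gate [0.0011 0.053  0.064 ] F [-0.3  3.3  8.4] w -0.0 q [0.05, -0.08, 1.77, -0.0, 1.45, -1.46]
axes in gate (cols) [[1.0, 0.002, 0.001], [-0.001, -0.0, 1.0], [0.002, -1.0, -0.0]] ang of x -0.03
slide cm [-0.12  0.2   2.7 ]
```

View pics/l4.png

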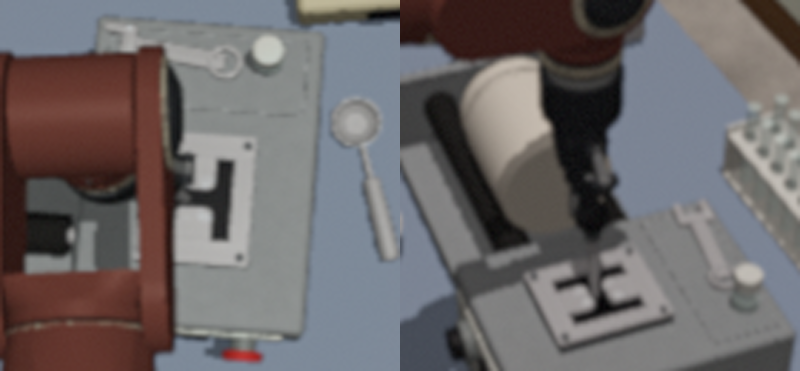

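There is an upward force of about 8 N, so the knob top is probably catching under a wider part of the finger as it rises on its arc. I'll back off, raise the hand so that only the fingertips push, and check.

>>> play_rows(
  slide=[
    [0,0,0.4],
    [0,0,0.4],
    [0,-0.7,0],
    [0,-0.7,0],
    [0,0,0],
  ],
  yaw=[0,0,0,0,0],
  grip=[1,1,1,1,1],
)

```text
time: 4.7
tool_pos: [0.557, 0.1123, 0.2417]
tool_rot: [-0.707, 0.707, -0.019, 0.021]
contact_force: [-0.2, 0.8, 0.3]
gripper_width: -0.002
```

```bash
python3 look.py 5;  python3 - <<'E'
from h import *
need([0,.053,.078])
f=dict(np.load("pics/side5.npz")); b=(250,100,320,205)
cv2.imwrite("pics/s5.png",cv2.resize(cv2.convertScaleAbs(f["image"][b[1]:b[3],b[0]:b[2],::-1],alpha=1.8,beta=20),None,fx=5,fy=5,interpolation=cv2.INTER_CUBIC))
E
```

```text
top crop: px=175+u*.35,130+v*.35 ; side 215+(u-400)*.35,90+v*.35
t 4.8 tcp [0.5565 0.1123 0.2407] gate [0.0006 0.0614 0.0767] F [ 1.2  0.3 -0.4] w 0.0 q [0.07, -0.08, 1.75, -0.0, 1.47, -1.45]
axes in gate (cols) [[1.0, 0.001, 0.0], [-0.0, -0.0, 1.0], [0.001, -1.0, -0.0]] ang of x -0.01
slide cm [-0.06 -0.13 -0.84]
```

View pics/s5.png

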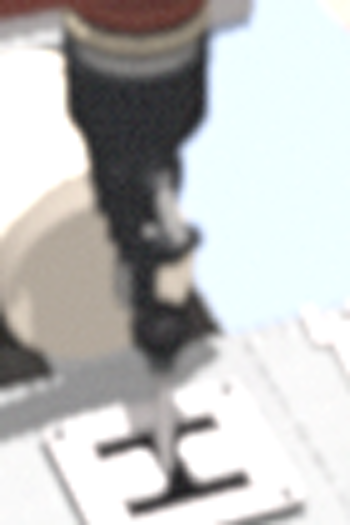

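The force is now free, and the knob is at about (282,166) in the side view with the fingertips beside it. I'll resume pushing from slightly higher.

>>> play_rows(
  slide=[
    [0,-0.3,-0.4],
    [0,0,-0.4],
    [0,0,-0.4],
    [0,0,-0.4],
    [0,0,-0.4],
    [0,0,-0.4],
  ],
  yaw=[0,0,0,0,0,0],
  grip=[1,1,1,1,1,1],
)

```text
time: 5.4
tool_pos: [0.5552, 0.0883, 0.2438]
tool_rot: [0.707, -0.707, 0.019, -0.02]
contact_force: [0.6, 3.4, 3.3]
gripper_width: -0.0
```

```bash
python3 look.py 6;  python3 - <<'E'
from h import *
need([0,.03,.078])
f=dict(np.load("pics/side6.npz")); b=(250,100,320,205)
cv2.imwrite("pics/s6.png",cv2.resize(cv2.convertScaleAbs(f["image"][b[1]:b[3],b[0]:b[2],::-1],alpha=1.8,beta=20),None,fx=5,fy=5,interpolation=cv2.INTER_CUBIC))
E
```

```text
top crop: px=175+u*.35,130+v*.35 ; side 215+(u-400)*.35,90+v*.35
t 5.5 tcp [0.5551 0.0878 0.2434] gate [0.0005 0.0369 0.0794] F [0.3 2.2 1.5] w -0.0 q [0.02, -0.1, 1.76, -0.0, 1.48, -1.49]
axes in gate (cols) [[1.0, 0.0, 0.001], [-0.001, -0.0, 1.0], [0.0, -1.0, -0.0]] ang of x -0.04
slide cm [-0.05  0.14 -0.69]
```

View pics/s6.png

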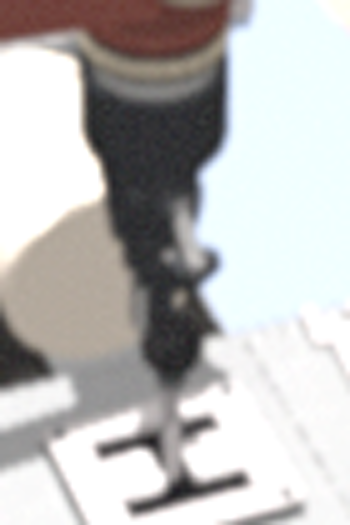

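The knob has moved to about (284,170) in the side view and is crossing the slot at around 3 N. I'll continue.

>>> play_rows(
  slide=[
    [0,0,-0.4],
    [0,0,-0.4],
    [0,0,-0.4],
    [0,0,-0.4],
    [0,0,-0.4],
    [0,0,-0.4],
  ],
  yaw=[0,0,0,0,0,0],
  grip=[1,1,1,1,1,1],
)

```text
time: 6.1
tool_pos: [0.5536, 0.064, 0.2432]
tool_rot: [-0.707, 0.707, -0.02, 0.02]
contact_force: [0.0, 2.4, 1.2]
gripper_width: -0.002
```

```bash
python3 look.py 7;  python3 - <<'E'
from h import *
need([0,-.01,.078])
f=dict(np.load("pics/side7.npz")); b=(250,100,320,205)
cv2.imwrite("pics/s7.png",cv2.resize(cv2.convertScaleAbs(f["image"][b[1]:b[3],b[0]:b[2],::-1],alpha=1.8,beta=20),None,fx=5,fy=5,interpolation=cv2.INTER_CUBIC))
for A in(0,.1,.2,.26,.3): print(A,w2g(knob(A,0)),proj(f,knob(A,0)),proj(f,knob(A,.05)))
E
```

```text
top crop: px=175+u*.35,130+v*.35 ; side 215+(u-400)*.35,90+v*.35
t 6.2 tcp [0.5535 0.0636 0.243 ] gate [0.0003 0.0127 0.079 ] F [-0.4  0.5  0.5] w -0.0 q [-0.02, -0.11, 1.77, -0.0, 1.48, -1.53]
axes in gate (cols) [[1.0, -0.0, 0.001], [-0.001, -0.001, 1.0], [-0.0, -1.0, -0.001]] ang of x -0.05
slide cm [-0.03  0.11 -2.27]
0 [0.    0.    0.082] [[285.17006061 169.76352765]] [[288.24593194 169.00543523]]
0.1 [ 2.40692882e-17 -1.74708479e-02  8.11257289e-02] [[287.68992251 174.23008641]] [[290.78253911 173.45186005]]
0.2 [ 4.87890978e-17 -3.47671329e-02  7.85116511e-02] [[290.21164536 179.21552285]] [[293.31788089 178.41606017]]
0.26 [ 3.07913417e-17 -4.49890966e-02  7.61182462e-02] [[291.71147035 182.43284962]] [[294.82428209 181.62023237]]
0.3 [ 5.63785130e-18 -5.17160362e-02  7.41838856e-02] [[292.70124206 184.66352348]] [[295.81774816 183.8420062 ]]
```

View pics/s7.png

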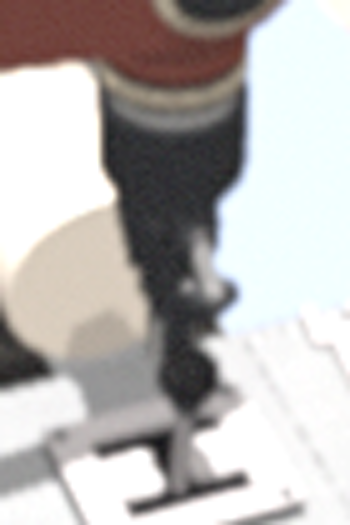

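The knob is at (287.6,175), giving A about 0.11 and F about 0. It needs roughly 2.8 cm more.

>>> play_rows(
  slide=[
    [0,0,-0.4],
    [0,0,-0.4],
    [0,0,-0.4],
    [0,0,-0.4],
    [0,0,-0.4],
    [0,0,-0.4],
    [0,0,-0.2],
  ],
  yaw=[0,0,0,0,0,0,0],
  grip=[1,1,1,1,1,1,1],
)

```text
time: 6.9
tool_pos: [0.5519, 0.0381, 0.2429]
tool_rot: [-0.707, 0.707, -0.02, 0.02]
contact_force: [0.7, 3.4, -1.4]
gripper_width: -0.006
```

```bash
python3 look.py 8;  python3 - <<'E'
from h import *
need([0,-.014,.078])
f=dict(np.load("pics/side8.npz")); b=(250,100,320,205)
cv2.imwrite("pics/s8.png",cv2.resize(cv2.convertScaleAbs(f["image"][b[1]:b[3],b[0]:b[2],::-1],alpha=1.8,beta=20),None,fx=5,fy=5,interpolation=cv2.INTER_CUBIC))
E
```

```text
top crop: px=175+u*.35,130+v*.35 ; side 215+(u-400)*.35,90+v*.35
t 7.0 tcp [0.5521 0.038  0.2433] gate [ 0.0003 -0.013   0.0793] F [ 0.1  1.  -1. ] w 0.0 q [-0.07, -0.12, 1.78, -0.0, 1.48, -1.58]
axes in gate (cols) [[1.0, -0.0, 0.001], [-0.001, -0.001, 1.0], [-0.0, -1.0, -0.001]] ang of x -0.04
slide cm [-0.03  0.13 -0.1 ]
```

View pics/s8.png

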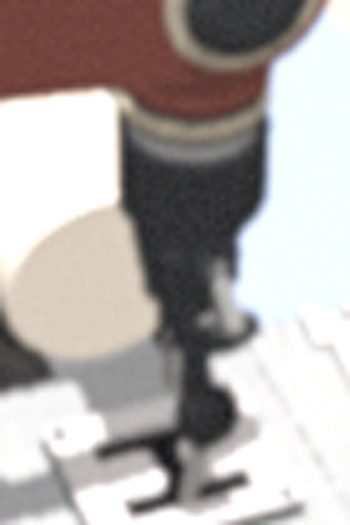

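The knob is at (291.8,182.2), so A is about 0.26 and F about 0: the lever is across in the right-hand leg. Next I'll take the hand left, back, and round to the near side of the knob.

>>> play_rows(
  slide=[
    [0,0,1],
    [0,0,1.2],
    [-1.7,-1,0],
    [-1.8,0,0],
    [-1.8,0,0],
    [0,0,-1.8],
    [0,0,-1.8],
    [0,0,-1.8],
    [0,1,0],
    [0,1,0],
    [0,0,0],
  ],
  yaw=[0,0,0,0,0,0,0,0,0,0,0],
  grip=[1,1,1,1,1,1,1,1,1,1,1],
)

```text
time: 8.1
tool_pos: [0.4964, 0.0105, 0.2308]
tool_rot: [0.707, -0.707, 0.021, -0.018]
contact_force: [0.0, -0.4, 0.0]
gripper_width: 0.001
```

```bash
python3 look.py 9;  python3 - <<'E'
from h import *
need([-.04,-.045,.069])
f=dict(np.load("pics/side9.npz")); b=(250,100,320,205)
cv2.imwrite("pics/s9.png",cv2.resize(cv2.convertScaleAbs(f["image"][b[1]:b[3],b[0]:b[2],::-1],alpha=1.8,beta=20),None,fx=5,fy=5,interpolation=cv2.INTER_CUBIC))
E
```

```text
top crop: px=175+u*.35,130+v*.35 ; side 215+(u-400)*.35,90+v*.35
t 8.2 tcp [0.4972 0.0103 0.2325] gate [-0.053  -0.0437  0.0685] F [-0.2  0.2 -0.5] w 0.0 q [-0.13, -0.25, 1.91, 0.0, 1.48, -1.64]
axes in gate (cols) [[1.0, -0.002, -0.001], [0.001, 0.0, 1.0], [-0.002, -1.0, 0.0]] ang of x 0.06
slide cm [ 1.3  -0.05 -0.13]
```

View pics/s9.png

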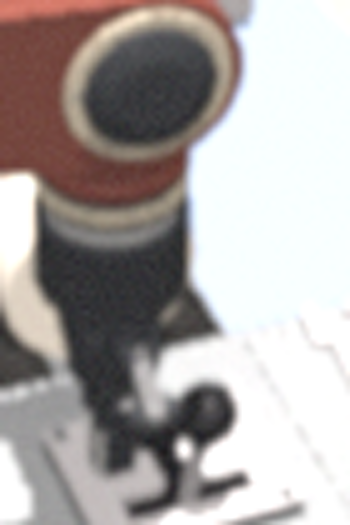

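View pics/l9.png

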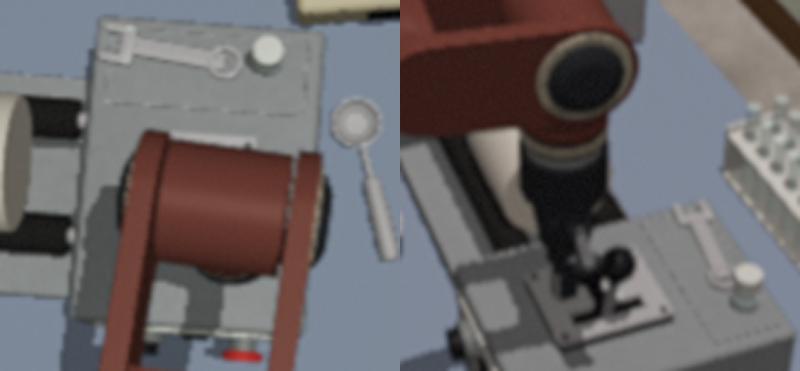

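The knob stays at (291.5,182) and the shut fingers are behind it, clear. Now I'll push forward.

>>> play_rows(
  slide=[
    [0.5,0,-0.1],
    [0.5,0,0],
    [0.5,0,0],
    [0.5,0,0],
    [0.4,0,0],
    [0.4,0,0],
    [0.4,0,0],
    [0.4,0,0],
  ],
  yaw=[0,0,0,0,0,0,0,0],
  grip=[1,1,1,1,1,1,1,1],
)

```text
time: 9.0
tool_pos: [0.5335, 0.0064, 0.2335]
tool_rot: [-0.707, 0.707, -0.02, 0.02]
contact_force: [-2.5, -0.3, 1.8]
gripper_width: -0.003
```

```bash
python3 look.py 10;  python3 - <<'E'
from h import *
need([.02,-.045,.069])
f=dict(np.load("pics/side10.npz")); b=(250,100,320,205)
cv2.imwrite("pics/s10.png",cv2.resize(cv2.convertScaleAbs(f["image"][b[1]:b[3],b[0]:b[2],::-1],alpha=1.8,beta=20),None,fx=5,fy=5,interpolation=cv2.INTER_CUBIC))
for F in(0,.1,.15,.2,.25,.3,.32): print(F,w2g(knob(.26,F)).round(4),proj(f,knob(.26,F)).round(1),proj(f,knob(.3,F)).round(1))
E
```

```text
top crop: px=175+u*.35,130+v*.35 ; side 215+(u-400)*.35,90+v*.35
t 9.1 tcp [0.5337 0.0065 0.2334] gate [-0.0163 -0.0455  0.0694] F [-2.9  0.4  1.9] w -0.0 q [-0.13, -0.16, 1.83, 0.0, 1.47, -1.64]
axes in gate (cols) [[1.0, -0.0, 0.0], [-0.0, 0.0, 1.0], [-0.0, -1.0, 0.0]] ang of x -0.01
slide cm [3.63 0.04 0.05]
0 [ 0.     -0.045   0.0761] [[291.7 182.4]] [[292.7 184.7]]
0.1 [ 0.0175 -0.0448  0.0753] [[297.9 180.9]] [[298.9 183.1]]
0.15 [ 0.0262 -0.0445  0.0742] [[300.9 180.3]] [[301.9 182.5]]
0.2 [ 0.0348 -0.0441  0.0727] [[303.9 179.8]] [[304.9 181.9]]
0.25 [ 0.0433 -0.0436  0.0709] [[306.8 179.3]] [[307.7 181.5]]
0.3 [ 0.0517 -0.043   0.0686] [[309.6 179. ]] [[310.5 181.1]]
0.32 [ 0.055  -0.0427  0.0675] [[310.7 178.9]] [[311.6 181. ]]
```

View pics/s10.png

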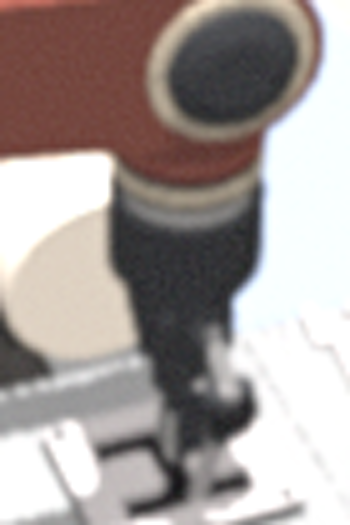

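The knob is at about (297,181), so F is about 0.09 and it is moving at around 3 N. I'll continue forward.

>>> play_rows(
  slide=[
    [0.4,0,0],
    [0.4,0,0],
    [0.4,0,0],
    [0.4,0,0],
    [0.4,0,0],
    [0.4,0,0],
    [0.4,0,0],
    [0.4,0,0],
  ],
  yaw=[0,0,0,0,0,0,0,0],
  grip=[1,1,1,1,1,1,1,1],
)

```text
time: 9.9
tool_pos: [0.565, 0.0048, 0.2322]
tool_rot: [0.707, -0.707, 0.021, -0.019]
contact_force: [-2.8, 0.8, -2.7]
gripper_width: 0.001
```

```bash
python3 look.py 11;  python3 - <<'E'
from h import *
need([.023,-.045,.069])
f=dict(np.load("pics/side11.npz")); b=(265,100,335,205)
cv2.imwrite("pics/s11.png",cv2.resize(cv2.convertScaleAbs(f["image"][b[1]:b[3],b[0]:b[2],::-1],alpha=1.8,beta=20),None,fx=5,fy=5,interpolation=cv2.INTER_CUBIC))
E
```

```text
top crop: px=175+u*.35,130+v*.35 ; side 215+(u-400)*.35,90+v*.35
t 10.0 tcp [0.5654 0.0046 0.2327] gate [ 0.0155 -0.0456  0.0687] F [-2.5  0.1 -2.2] w -0.0 q [-0.12, -0.08, 1.76, -0.0, 1.46, -1.64]
axes in gate (cols) [[1.0, -0.001, 0.0], [-0.0, -0.0, 1.0], [-0.001, -1.0, -0.0]] ang of x -0.01
slide cm [ 0.75 -0.03  0.06]
```

View pics/s11.png

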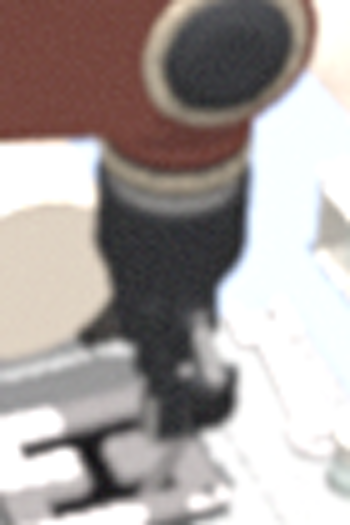

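The knob is at about (308,180), so F is about 0.26. I'll finish in small steps, watching for the stop.

>>> play_rows(
  slide=[
    [0.2,0,0],
    [0.2,0,0],
    [0.1,0,0],
    [0,0,0],
  ],
  yaw=[0,0,0,0],
  grip=[1,1,1,1],
)

```text
time: 10.4
tool_pos: [0.5704, 0.0044, 0.2333]
tool_rot: [-0.707, 0.707, -0.02, 0.02]
contact_force: [-2.9, -0.3, -2.6]
gripper_width: 0.004
```

>>> play_rows(
  slide=[
    [0.1,0,0],
    [0.1,0,0],
    [0,0,0],
  ],
  yaw=[0,0,0],
  grip=[1,1,1],
)

```text
time: 10.7
tool_pos: [0.5724, 0.0043, 0.2334]
tool_rot: [-0.707, 0.707, -0.02, 0.02]
contact_force: [-2.6, -0.5, -3.1]
gripper_width: 0.004
```

No stop yet. The force is steady at about 3 N, so I'll go on in 1 mm rows.

>>> play_rows(
  slide=[
    [0.1,0,0],
    [0,0,0],
  ],
  yaw=[0,0],
  grip=[1,1],
)

```text
time: 10.9
tool_pos: [0.5734, 0.0043, 0.2333]
tool_rot: [0.707, -0.707, 0.02, -0.02]
contact_force: [-3.8, 0.0, -2.6]
gripper_width: 0.001
```

>>> play_rows(
  slide=[
    [0.1,0,0],
    [0,0,0],
  ],
  yaw=[0,0],
  grip=[1,1],
)

```text
time: 11.1
tool_pos: [0.5744, 0.0042, 0.2333]
tool_rot: [0.707, -0.707, 0.02, -0.02]
contact_force: [-3.1, 0.1, -3.8]
gripper_width: -0.0
```

```bash
python3 look.py 12;  python3 - <<'E'
from h import *
need([.023,-.045,.069])
f=dict(np.load("pics/side12.npz")); b=(265,100,335,205)
cv2.imwrite("pics/s12.png",cv2.resize(cv2.convertScaleAbs(f["image"][b[1]:b[3],b[0]:b[2],::-1],alpha=1.8,beta=20),None,fx=5,fy=5,interpolation=cv2.INTER_CUBIC))
E
```

```text
top crop: px=175+u*.35,130+v*.35 ; side 215+(u-400)*.35,90+v*.35
t 11.2 tcp [0.5743 0.0042 0.2333] gate [ 0.0244 -0.0455  0.0693] F [-2.1  0.1 -2.7] w -0.0 q [-0.12, -0.06, 1.74, 0.0, 1.46, -1.64]
axes in gate (cols) [[1.0, -0.0, 0.0], [-0.0, 0.0, 1.0], [-0.0, -1.0, 0.0]] ang of x -0.01
slide cm [-0.14  0.03  0.05]
```

View pics/s12.png

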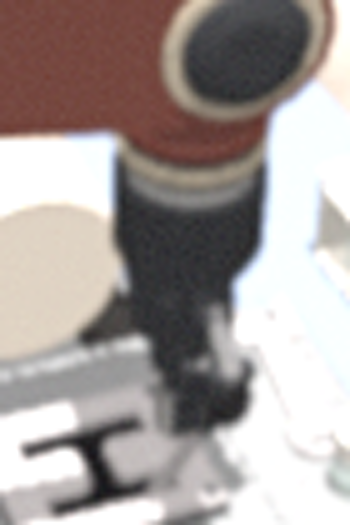

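The knob is at about (310.8,179), so F is about 0.32. A few finer steps should find the stop.

>>> play_rows(
  slide=[
    [0.05,0,0],
    [0,0,0],
  ],
  yaw=[0,0],
  grip=[1,1],
)

```text
time: 11.4
tool_pos: [0.5748, 0.0042, 0.2332]
tool_rot: [0.707, -0.707, 0.02, -0.02]
contact_force: [-3.4, 1.5, -2.6]
gripper_width: -0.001
```

>>> play_rows(
  slide=[
    [0.05,0,0],
    [0,0,0],
  ],
  yaw=[0,0],
  grip=[1,1],
)

```text
time: 11.6
tool_pos: [0.5752, 0.0042, 0.2332]
tool_rot: [0.707, -0.707, 0.02, -0.02]
contact_force: [-3.2, -0.3, -2.5]
gripper_width: -0.002
```

>>> play_rows(
  slide=[
    [0.05,0,0],
    [0,0,0],
  ],
  yaw=[0,0],
  grip=[1,1],
)

```text
time: 11.8
tool_pos: [0.5756, 0.0042, 0.2331]
tool_rot: [0.707, -0.707, 0.02, -0.02]
contact_force: [-4.2, 0.1, -3.5]
gripper_width: -0.001
```

>>> play_rows(
  slide=[
    [0.05,0,0],
    [0,0,0],
  ],
  yaw=[0,0],
  grip=[1,1],
)

```text
time: 12.0
tool_pos: [0.5759, 0.0042, 0.2331]
tool_rot: [0.707, -0.707, 0.02, -0.019]
contact_force: [-5.6, 0.1, -2.2]
gripper_width: 0.001
```

>>> play_rows(
  slide=[
    [0.05,0,0],
    [0,0,0],
  ],
  yaw=[0,0],
  grip=[1,1],
)

```text
time: 12.2
tool_pos: [0.5762, 0.0041, 0.233]
tool_rot: [0.707, -0.707, 0.021, -0.019]
contact_force: [-6.2, 0.6, -3.7]
gripper_width: -0.001
```

The force is rising (6 N) and the tool lags the command, so the lever is at the slot end. I'll back off, lift away, and check with both cameras.

>>> play_rows(
  slide=[
    [-0.5,0,0],
    [-1.5,0,0],
    [-2,0,0],
    [-2,-2,0],
    [-2,-4,0],
    [-3,-3,0],
    [-3,-2,0],
    [-3,0,0],
    [-3,0,0],
    [0,0,3],
    [0,0,3],
    [0,0,0],
  ],
  yaw=[0,0,0,0,0,0,0,0,0,0,0,0],
  grip=[1,1,1,1,1,1,1,1,1,1,1,1],
)

```text
time: 13.4
tool_pos: [0.3812, 0.0773, 0.3454]
tool_rot: [0.707, -0.706, 0.016, -0.021]
contact_force: [-0.3, 0.3, -0.7]
gripper_width: -0.001
```

>>> play_rows(
  slide=[
    [0,0,4],
    [0,0,4],
    [0,0,4],
    [0,0,4],
    [0,0,4],
    [0,0,0],
    [0,0,0],
  ],
  yaw=[0,0,0,0,0,0,0],
  grip=[1,1,1,1,1,1,1],
)

```text
time: 14.1
tool_pos: [0.3924, 0.2753, 0.3442]
tool_rot: [0.707, -0.707, 0.019, -0.02]
contact_force: [-0.2, 0.2, -0.1]
gripper_width: 0.001
```

```bash
python3 look.py 13;  python3 - <<'E'
from h import *
tell()
T=dict(np.load("pics/top13.npz"));S=dict(np.load("pics/side13.npz"))
cv2.imwrite("pics/full13.png",cv2.resize(np.hstack([T["image"],S["image"]])[:,:,::-1],(800,300),interpolation=cv2.INTER_AREA))
for f,b in((T,(225,165,275,215)),(S,(290,160,330,195))):
    g=cv2.cvtColor(f["image"],cv2.COLOR_RGB2GRAY);m=np.zeros_like(g);m[b[1]:b[3],b[0]:b[2]]=g[b[1]:b[3],b[0]:b[2]]<35
    c,_=cv2.findContours(m,cv2.RETR_EXTERNAL,cv2.CHAIN_APPROX_NONE)
    for k in c:
        if cv2.contourArea(k)>30: print(cv2.minEnclosingCircle(k),cv2.contourArea(k),cv2.boundingRect(k))
for F in (.27,.32): print(proj(T,knob(.26,F)),proj(S,knob(.26,F)))
E
```

```text
top crop: px=175+u*.35,130+v*.35 ; side 215+(u-400)*.35,90+v*.35
t 14.2 tcp [0.3923 0.2742 0.3441] gate [-0.1724  0.2139  0.1801] F [-1.1  0.8 -0.2] w -0.0 q [0.45, -0.35, 1.8, -0.0, 1.68, -1.06]
axes in gate (cols) [[1.0, 0.002, 0.001], [-0.001, 0.001, 1.0], [0.002, -1.0, 0.001]] ang of x -0.07
((259.5, 174.1666717529297), 6.346582412719727) 96.0 (254, 168, 12, 13)
((308.79412841796875, 180.2058868408203), 6.113925933837891) 72.0 (305, 175, 10, 11)
[[260.76784347 176.5116895 ]] [[307.89044193 179.20112008]]
[[260.76984761 173.26306364]] [[310.66262127 178.92013018]]
```

View pics/l13.png

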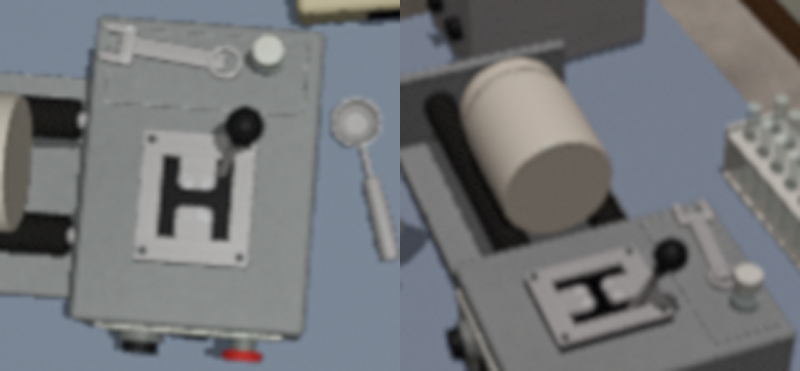

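View pics/full13.png

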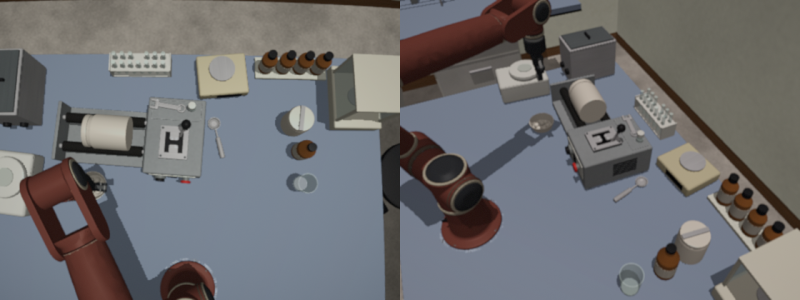

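The knob is at (259.5,174) in the top view and (309.5,180) in the side view, so F is about 0.31 and the lever is in the third slot. The hand is clear, and the jar, vial, spanner and scoop look unmoved. A quick numeric check of the bystanders comes before handing in.

```bash
python3 - <<'E'
from h import *
for n,rs in(("top",dict(jar=(105,160,195,215),span=(208,135,262,160),vial=(258,138,280,158),scoop=(288,160,318,225),right=(395,140,450,275))),("side",dict(bowl=(175,155,222,190),jar=(235,105,292,150),rest=(300,305,440,415)))):
    a,b=[cv2.cvtColor(np.load(f"pics/{n}{k}.npz")["image"],cv2.COLOR_RGB2GRAY).astype(np.float32) for k in(0,13)]
    for k,(x0,y0,x1,y1) in rs.items(): print(n,k,np.round(cv2.phaseCorrelate(a[y0:y1,x0:x1].copy(),b[y0:y1,x0:x1].copy()),2))
from plant import workorder; print(workorder.job_done())
E
```

```text
Traceback (most recent call last):
ValueError: setting an array element with a sequence. The requested array has an inhomogeneous shape after 1 dimensions. The detected shape was (2,) + inhomogeneous part.
```

```bash
python3 - <<'E'
from h import *
for n,rs in(("top",dict(jar=(105,160,195,215),span=(208,135,262,160),vial=(258,138,280,158),scoop=(288,160,318,225),right=(395,140,450,275))),("side",dict(bowl=(175,155,222,190),jar=(235,105,292,150),rest=(300,305,440,415)))):
    a,b=[cv2.cvtColor(np.load(f"pics/{n}{k}.npz")["image"],cv2.COLOR_RGB2GRAY).astype(np.float32) for k in(0,13)]
    for k,(x0,y0,x1,y1) in rs.items(): print(n,k,np.round(cv2.phaseCorrelate(a[y0:y1,x0:x1].copy(),b[y0:y1,x0:x1].copy())[0],2))
E
```

```text
top jar [-0.01  0.02]
top span [0.04 0.53]
top vial [ 0.03 -0.01]
top scoop [-0.    0.05]
top right [0.01 0.48]
side bowl [ 0.16 -0.28]
side jar [0.02 0.45]
side rest [0.   0.01]
```

All image shifts are within about half a pixel (roughly 1 mm), so nothing has moved. I'll hand in.

```bash
python3 -c "
from plant import workorder; print(workorder.job_done())"
```

```text
the job is handed in; nothing more can be done
None
```

The lever is in third gear and the job is handed in; the hand-in gave no verdict. I pushed the knob across the middle slot to the right with the outside of the shut fingers. Then I went round to its near side and pushed it forward until the force rose to about 6 N at the slot end. I finished at about 14 s with the hand backed off and clear.

- **Lever position:** in the last pictures the fore lean is about 0.30–0.31 rad and the sideways lean about 0.25 rad, so it rests in the third slot. The two cameras agree to about 0.01 rad. When it crossed into the right-hand leg it stood at about A 0.26, F 0, and it did not dip into the fourth slot.
- **Bystanders:** the before-and-after pictures show shifts of half a pixel or less, roughly 1 mm.
- **Forces:** about 3–4 N for most of the push. Early in the crossing an upward force of about 9 N appeared, probably the knob catching under a wider part of the finger. I backed off, raised the hand and carried on; the force readings stayed below 12 N throughout.

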